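# Pack the baker's caddy for gingerbread

## Task

Pack the wooden caddy for baking gingerbread: set the large steel measuring cup in the long bay and nest the small one inside it with the handles lying together, stand the kitchen timer in the larger of the two pockets and the jar of golden-yellow ginger upright in the smaller one. The green herb and dark pepper jars and the tea-light do not belong in it: leave them where they stand.

Things in the scene. Friction and masses are not known exactly. Their poses are not given: they have to be found in the camera images.
- caddy: Shallow beech tray, cork floor, fixed; 170 (x) x 188 (y) x 24 mm, steel bail 21 mm out at each x end. Origin: centre of underside, z up. Floor at 6, wall tops at 24 mm; outer walls 8, dividers 6 mm. Long cup bay: inside x -77..77, y 0..86 mm. Two pockets, inside y -86..-6: larger x -11..77 (timer), smaller x -77..-17 (jar; too narrow for the timer).
- large_cup: Larger steel measuring cup, 136 mm long, 0.05 kg. Origin: middle of length, underside, z up. Round bowl centred at y +34, 68 mm wide at the rim, 31 tall, thin tapered wall (inside 58 mm wide at floor, 64 at mouth; floor 2 thick). Flat handle to -y, from rim to y -68, 18 mm wide (x), 27 to 33 mm up; can be pinched across its width at about y -35.
- small_cup: Smaller steel measuring cup, 112 mm long, 0.035 kg. Origin: middle of length, underside, z up. Bowl centred at y +28, 53 mm wide at the rim, 44 at the bottom, 25 tall. Flat handle to -y, from rim to y -56, 18 mm wide (x), 21 to 27 mm up. Fits the large cup's bowl with 5 mm all round; nested, its handle rests on the large one's rim or handle, its origin about 9 mm higher, tilted 8 degrees.
- timer: Round wind-up kitchen timer: cream base 63 mm in diameter and 20 mm tall, with a red ribbed dial knob above it (58 mm in diameter at its widest, top at 49 mm), 0.11 kg. The dial does not turn here. Origin: centre of its underside, z up. Grip the red dial.
- yellow_jar: Small round glass jar with a flat grey steel screw lid, 47 mm in diameter, 69 mm tall, 0.12 kg, filled almost to the top with a golden-yellow powder (ginger); a round golden-yellow sticker, 28 mm, on its lid. Origin: centre of its underside, z up.
- green_jar: Small round glass jar with a flat grey steel screw lid, 47 mm in diameter, 69 mm tall, 0.12 kg, about half full of green dried herb; a round green sticker, 28 mm, on its lid. A look-alike that stays on the table. Origin: centre of its underside, z up.
- dark_jar: Small round glass jar with a flat grey steel screw lid, 47 mm in diameter, 69 mm tall, 0.12 kg, about half full of dark grey ground pepper; a round black sticker, 28 mm, on its lid. A look-alike that stays on the table. Origin: centre of its underside, z up.
- tealight: Tea-light candle in a small round metal tin without a handle, 38 mm in diameter, 17 mm tall. It stays on the table. Origin: centre of its underside, z up.

How it is judged:
By the outcome, as a careful person would: the job done as asked, in the order asked, and still so for the second after the job is handed in, with the robot touching nothing.
It also fails if it takes over 96 s, if anything falls off the work surface, if the arm or the gripper's body presses on something with over 40 N, if the wrist force passes 120 N, or if a joint passes its speed limit or range.

## Robot

A 6-joint arm with a two-finger parallel gripper is mounted at the origin on a cart in front of the work surface, level with it; the furniture and walls round the work are solid. World frame = base frame: x ahead of the robot, y to its left, z up, the work surface at z = 0. Lengths are in m, angles in rad, forces in N, time in s.
With the tool pointing down it reaches from about 0.35 to 0.975 m from the base axis. Payload 4.9 kg.
Tool frame: the origin (TCP) lies at the very end of the fingers, on their centre line; the grasp point (between the pads) lies 19 mm behind it (ctrl.grasp_offset is the distance from the TCP to the grasp point, in m); z points along the fingers, y is the line along which they close (so a half turn about z gives the same grasp; the last joint's range is limited). The gripper opens to 85 mm and grips with 20 to 120 N. Pads are 22 mm wide; open, the fingers measure 114 mm over their backs; the gripper's body (76 mm by 85 mm) begins 54 mm behind the grasp point. The pads swing forward as they close: fully open they stand 13 mm farther back than shut.
Start: joints at [0.988, 0.053, 1.613, -0, 1.476, -0.119], TCP at [0.28, 0.559, 0.209] pointing down, gripper open.
Joint ranges: [-3.01, 3.01], [-1.01, 2.22], [0.06, 2.58], [-1.02, 4.17], [0.09, 2.62], [-3.14, 3.14]. Speed limits (rad/s): [2.57, 2.57, 3.14, 3.14, 3.14, 3.14].

## Interface

Orientations are given as a rotation vector (axis times angle).
In Python, from station import ctrl, optics gives the robot as it stands.
- The arm moves only by the shell command python3 -m handwheel 'ROWS' [OPENING] [FORCE]. ROWS is JSON, a list of rows, each an object of numbers: "tx", "ty", "tz": the shift along the tool's x, y, z in mm; "roll": the turn about the tool's z in rad. A call has 1 to 12 rows; each row shifts and turns the commanded pose from where the row before left it, along the tool's axes as they then stand; what a row does not reach is not made up. A row lasts 1/12 s, in which the tool goes at most 41.7 mm and 7.16 degrees, less where a joint would pass 70% of its speed; a pose out of reach is approached as far as the arm can. A call with a gripper value outside its range is refused whole. OPENING is the finger opening in mm, from 0 to 85.4, set as the call begins (- or left out, the last holds). The fingers move at their own pace and stop on an object; FORCE is the grip in N (left out, the last holds). Time passes only in rows, so rows that do not move let the fingers close. It gives the time, the measured TCP pose, the force, the opening and the grip force at its end, in the units of the state.
- ctrl.get_obs(): the state, without advancing time (a new reading comes with each control period).
- optics.get_image(name): name is "scene" or "top" or "wrist"; returns (picture, depth): 400x640x3 uint8, red, green, blue; 400x640 float32, m along the optical axis (not along the pixel's ray), 0 where there is no reading.
- optics.camera_params(name): a dict with "mtx" (3x3 intrinsics, pixels), "extrinsics" (4x4, takes a point from camera to world coordinates); the wrist camera has in their place "tool_from_camera" (4x4, takes a point from camera to tool coordinates, whose origin is the TCP and whose axes are the flange's). Camera axes: x right, y down, z forward; pixel columns grow to the right and rows downward; lengths in m; the calibration is good to about 2 mm. The wrist camera is an equidistant fisheye: a pixel r from the principal point sees the ray r / f radians off the axis. A picture is of the moment at which its call begins: read the wrist's pose just before it. camera_params takes no time and is no camera call.
- ctrl.finish_job(): hands the job in; it is judged then, once.
The state is a dict: "t": time; "q": joint angles; "dq": joint speeds; "effort": joint torques, N m; "tool_pos": TCP position; "tool_rot": TCP orientation; "contact_force": force on the tool from outside, world axes, zero at the start; "wrist_torque": the same for the moment, N m; "opening": finger opening in m; "grip_force": force on a finger pad.
Only numpy, scipy, OpenCV 4.12 (cv2) and the standard library are available. Lean on these libraries where they do the work, as an engineer would, in place of code of your own. Each camera call takes 0.05 s, during which the arm holds its last target. There are 200 camera calls.

## Working session

There is one attempt and no reset: what is moved stays moved. The work goes in short steps, Python scripts to look and compute and a shell command to move; the robot and the scene stay as the last step left them, time stands still between calls to the robot, and variables do not carry over. Pictures are saved under pics/ and viewed, at most 14 in all, crops included, and the job is handed in when it is done.

```bash
ls; mkdir -p pics
python3 - <<'E'
from station import ctrl, optics
import cv2,numpy as np
o=ctrl.get_obs();print({k:np.round(v,3) for k,v in o.items()},ctrl.grasp_offset)
for n in ("top","scene"):
    p,d=optics.get_image(n);cv2.imwrite(f"pics/{n}0.png",p[:,:,::-1]);np.savez(f"{n}0.npz",p=p,d=d)
    c=optics.camera_params(n);print(n,np.round(c["mtx"],1).tolist(),np.round(c["extrinsics"],3).tolist())
print(optics.camera_params("wrist"))
E
```

```text
pics
{'t': np.float64(0.0), 'q': array([ 0.988,  0.053,  1.614, -0.   ,  1.476, -0.119]), 'dq': array([-0.002, -0.001, -0.001,  0.002,  0.001,  0.001]), 'effort': array([-0.0000e+00, -3.9372e+01, -3.7016e+01, -0.0000e+00,  7.0000e-03,
       -0.0000e+00]), 'tool_pos': array([0.279, 0.558, 0.208]), 'tool_rot': array([-7.220e-01, -3.057e+00,  3.000e-03]), 'contact_force': array([-0.047,  0.465,  0.228]), 'wrist_torque': array([-0.034,  0.023, -0.061]), 'grip_force': np.float64(0.0), 'opening': np.float64(0.085)} 0.0187
top [[436.5, 0.0, 319.9], [0.0, 436.5, 193.2], [0.0, 0.0, 1.0]] [[0.005, -0.983, 0.184, 0.243], [-1.0, -0.005, -0.002, -0.045], [0.003, -0.184, -0.983, 1.383], [0.0, 0.0, 0.0, 1.0]]
scene [[431.2, 0.0, 318.1], [0.0, 431.2, 198.7], [0.0, 0.0, 1.0]] [[0.709, -0.53, 0.465, -0.147], [-0.705, -0.541, 0.459, -0.691], [0.008, -0.653, -0.757, 1.085], [0.0, 0.0, 0.0, 1.0]]
{'mtx': array([[309.70691629,   0.        , 321.58101089],
       [  0.        , 309.70691629, 193.79195657],
       [  0.        ,   0.        ,   1.        ]]), 'tool_from_camera': array([[ 7.37701054e-04, -9.54157654e-01, -2.99303572e-01,
         7.67736270e-02],
       [ 9.99999681e-01,  7.95951610e-04, -7.27104662e-05,
        -9.27077812e-04],
       [ 3.07608408e-04, -2.99303422e-01,  9.54157936e-01,
        -1.64243798e-01],
       [ 0.00000000e+00,  0.00000000e+00,  0.00000000e+00,
         1.00000000e+00]])}
```

View pics/top0.png

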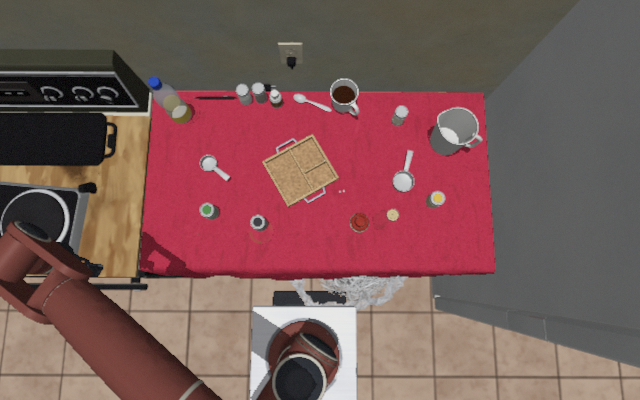

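View pics/scene0.png

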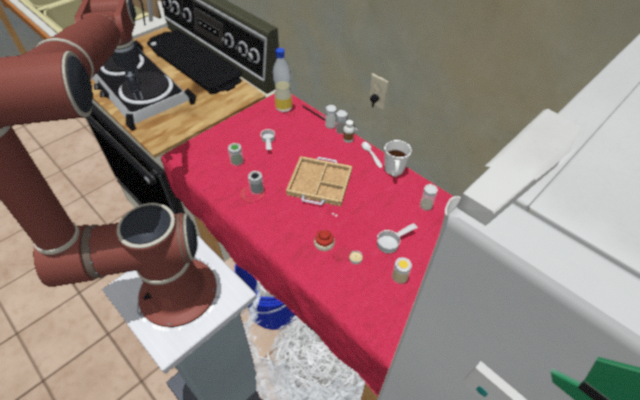

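The top view shows the caddy at about (300,170), a cup at (403,181) with its handle toward (409,155), another cup at (208,163) with its handle toward (228,178), the timer at (360,222), the yellow jar at (437,199), green (208,211), dark (259,223) and the tealight (393,215). The scene view agrees. Next I'll zoom in and measure.

```bash
cat > h.py <<'E'
import numpy as np,cv2
from station import ctrl,optics
from scipy.spatial.transform import Rotation as R
def ray(n,uv,z):
    "fixed camera pixel -> point on plane z"
    c=optics.camera_params(n);M=c["mtx"];T=c["extrinsics"]
    v=T[:3,:3]@[(uv[0]-M[0,2])/M[0,0],(uv[1]-M[1,2])/M[1,1],1]
    return T[:3,3]+v*(z-T[2,3])/v[2]
def wpose():
    o=ctrl.get_obs();T=np.eye(4);T[:3,:3]=R.from_rotvec(o["tool_rot"]).as_matrix();T[:3,3]=o["tool_pos"]
    return T
def wray(T,uv,z):
    "wrist fisheye pixel -> point on plane z; T=tool pose"
    c=optics.camera_params("wrist");M=c["mtx"];C=T@c["tool_from_camera"]
    d=np.array([uv[0]-M[0,2],uv[1]-M[1,2]]);r=np.hypot(*d);a=r/M[0,0]
    v=C[:3,:3]@np.r_[np.sin(a)*d/max(r,1e-9),np.cos(a)]
    return C[:3,3]+v*(z-C[2,3])/v[2]
def wpix(T,P):
    c=optics.camera_params("wrist");M=c["mtx"];C=T@c["tool_from_camera"]
    p=C[:3,:3].T@(np.array(P)-C[:3,3]);a=np.arctan2(np.hypot(*p[:2]),p[2])
    return M[:2,2]+M[0,0]*a*p[:2]/np.hypot(*p[:2])
def rows(goal,yaw=None):
    "tool-axis shift to bring TCP to goal (tool down); yaw = world angle of tool y axis (mod pi)"
    T=wpose();d=T[:3,:3].T@(np.array(goal)-T[:3,3])*1000
    cur=np.arctan2(T[1,1],T[0,1]);out=None
    if yaw is not None:
        out=-((yaw-cur+np.pi/2)%np.pi-np.pi/2)
    print("shift tool mm",np.round(d,1),"roll",None if out is None else round(out,3),"cur yaw",round(cur,3),"q6",round(ctrl.get_obs()["q"][5],3))
def snap(name):
    T=wpose();p,d=optics.get_image("wrist");cv2.imwrite(f"pics/{name}.png",p[:,:,::-1]);np.savez(f"{name}.npz",p=p,T=T,d=d);return T,p
E
python3 - <<'E'
from h import *
p=np.load("top0.npz")["p"][:,:,::-1]
cv2.imwrite("pics/topz.png",cv2.resize(p[80:260,140:500],(800,400),interpolation=cv2.INTER_CUBIC))
for n,uv,z in [("caddy",(300,170),.02),("cupA",(403,181),.03),("hA",(409,155),.03),("cupB",(208,163),.03),("hB",(228,178),.03),("timer",(360,222),.04),("yel",(437,198),.069),("green",(208,210),.069),("dark",(259,221),.069),("tea",(393,215),.017)]:print(n,np.round(ray("top",uv,z),3))
E
```

```text
caddy [0.575 0.017 0.02 ]
cupA [ 0.538 -0.311  0.03 ]
hA [ 0.624 -0.333  0.03 ]
cupB [0.594 0.311 0.03 ]
hB [0.545 0.245 0.03 ]
timer [ 0.405 -0.172  0.04 ]
yel [ 0.477 -0.405  0.069]
green [0.436 0.293 0.069]
dark [0.403 0.137 0.069]
tea [ 0.431 -0.278  0.017]
```

View pics/topz.png

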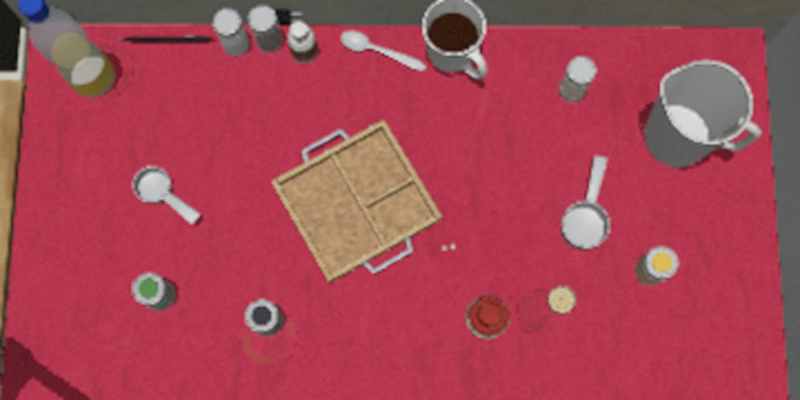

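```bash
python3 -m handwheel '[{"tx":-30,"ty":-27,"tz":-4},{"tx":-30,"ty":-27,"tz":-4},{"tx":-30,"ty":-27,"tz":-4},{"tx":-30,"ty":-27,"tz":-4},{"tx":-30,"ty":-27,"tz":-4},{"tx":-30,"ty":-27,"tz":-4},{"tx":-30,"ty":-27,"tz":-4},{"tx":-30,"ty":-27,"tz":-4},{"tx":-30,"ty":-27,"tz":-4},{"tx":-30,"ty":-27,"tz":-4},{"tx":-30,"ty":-27},{"tx":-30,"ty":-27}]'
python3 -m handwheel '[{"tx":-30,"ty":-25},{"tx":-30,"ty":-25},{"tx":-27,"ty":-25},{"tx":0},{"tx":0}]'
python3 -c "
from h import *
T,p=snap('w1');print(np.round(T,3))"
```

```text
[[-0.894  0.447 -0.001  0.279]
 [ 0.447  0.894 -0.002  0.558]
 [ 0.    -0.002 -1.     0.208]
 [ 0.     0.     0.     1.   ]]$[0]: bad value
$[0]: bad value
```

View pics/w1.png

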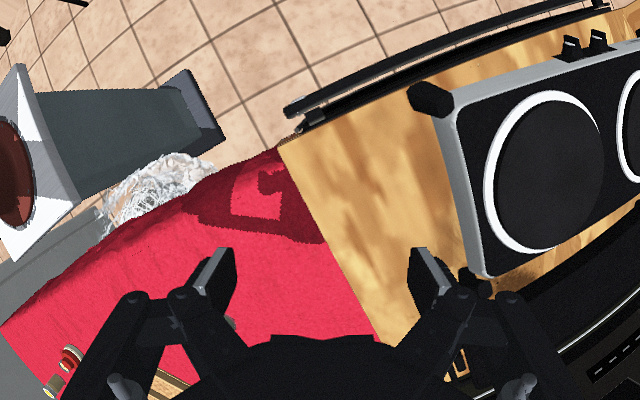

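The move was refused and the picture still shows the start: hob on the right, fingers at (215,270) and (430,270). Every row probably needs all four keys, so I'll retry that way.

```bash
python3 -m handwheel '[{"tx":-30,"ty":-27,"tz":-4,"roll":0},{"tx":-30,"ty":-27,"tz":-4,"roll":0},{"tx":-30,"ty":-27,"tz":-4,"roll":0},{"tx":-30,"ty":-27,"tz":-4,"roll":0},{"tx":-30,"ty":-27,"tz":-4,"roll":0},{"tx":-30,"ty":-27,"tz":-4,"roll":0},{"tx":-30,"ty":-27,"tz":-4,"roll":0},{"tx":-30,"ty":-27,"tz":-4,"roll":0},{"tx":-30,"ty":-27,"tz":-4,"roll":0},{"tx":-30,"ty":-27,"tz":-4,"roll":0},{"tx":-30,"ty":-27,"tz":0,"roll":0},{"tx":-30,"ty":-27,"tz":0,"roll":0}]'
```

```text
t: 1.15
tool_pos: [0.4569, 0.1063, 0.2493]
tool_rot: [0.722, 3.057, 0.001]
contact_force: [0.8, 0.4, -0.3]
opening: 0.0855
grip_force: 0.0
```

```bash
python3 -m handwheel '[{"tx":-36,"ty":-7,"tz":-5,"roll":0},{"tx":-36,"ty":-7,"tz":-5,"roll":0},{"tx":-36,"ty":-7,"tz":-5,"roll":0},{"tx":-36,"ty":-7,"tz":-5,"roll":0},{"tx":-36,"ty":-7,"tz":-5,"roll":0},{"tx":-36,"ty":-7,"tz":-5,"roll":0},{"tx":-36,"ty":-7,"tz":-5,"roll":0},{"tx":0,"ty":0,"tz":0,"roll":0},{"tx":0,"ty":0,"tz":0,"roll":0}]'
python3 -c "
from h import *
T,p=snap('w2');print(np.round(T,3))
for n,P in dict(caddy=(.575,.017,.024),cupA=(.538,-.311,.03),cupB=(.594,.311,.03),timer=(.405,-.172,.04),yel=(.477,-.405,.069)).items(): print(n,wpix(T,P))"
```

```text
t: 1.9
tool_pos: [0.6606, -0.0496, 0.2824]
tool_rot: [-0.724, -3.054, 0.0]
contact_force: [0.0, 0.2, 0.9]
opening: 0.0856
grip_force: 0.0
[[-0.894  0.449 -0.002  0.661]
 [ 0.449  0.894  0.001 -0.05 ]
 [ 0.002 -0.001 -1.     0.282]
 [ 0.     0.     0.     1.   ]]
caddy [338.25049396  78.54212404]
cupA [137.2652176  165.76588065]
cupB [515.0183409   21.13348679]
timer [163.04974805  41.73897604]
yel [ 72.38516705 166.31788212]
```

View pics/w2.png

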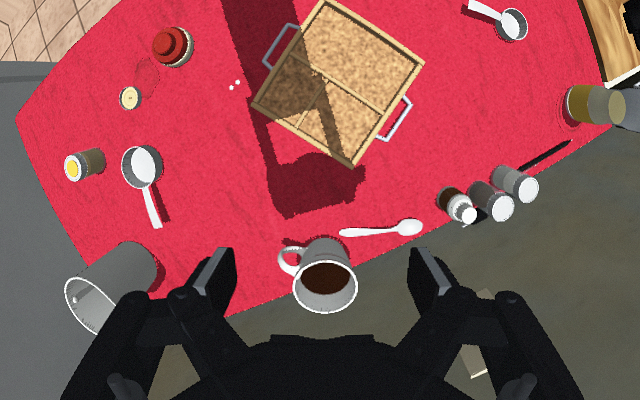

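This view shows everything. The caddy's wall-top corners are near (325,0), (424,63), (352,166) and (253,103). The large cup's rim is at (142,167) with its handle end at (155,226). The small cup is at (512,24) with its handle end at (470,3), the timer at (170,45), and the yellow lid at (75,165). Now the masks.

Run:
```python
from h import *
f=np.load("w2.npz");p=f["p"];T=f["T"]
for n,uv in dict(t=(325,0),r=(424,63),b=(352,166),l=(253,103)).items(): print(n,np.round(wray(T,uv,.024)[:2],4))
hsv=cv2.cvtColor(p,cv2.COLOR_RGB2HSV)
grey=((hsv[:,:,1]<70)&(hsv[:,:,2]>60)).astype(np.uint8)
def comp(m,seed_box):
    x0,y0,x1,y1=seed_box;mm=np.zeros_like(m);mm[y0:y1,x0:x1]=m[y0:y1,x0:x1]
    c=max(cv2.findContours(mm,cv2.RETR_EXTERNAL,cv2.CHAIN_APPROX_NONE)[0],key=cv2.contourArea)[:,0,:]
    return c
for n,b,zr in [("large",(110,135,180,240),.031),("small",(455,0,540,50),.025)]:
    c=comp(grey,b);P=np.array([wray(T,u,zr)[:2] for u in c])
    q,s,_=cv2.fitLine(P.astype(np.float32),cv2.DIST_L2,0,.01,.01).ravel()[[0,2,3]] if 0 else (None,None,None)
    ctr=P.mean(0);d=P-ctr;u=np.linalg.svd(d)[2][0];t=d@u
    if abs(t.min())>abs(t.max()): pass
    # handle end = end with narrower contour
    w=lambda s:np.ptp((d@[-u[1],u[0]])[s])
    if w(t>t.max()-.02)>w(t<t.min()+.02): u=-u;t=-t
    print(n,"length",np.ptp(t),"handle dir deg",np.degrees(np.arctan2(u[1],u[0])),"tip",P[t.argmax()],"back",P[t.argmin()],"bowl w",w(t<t.min()+.06))
    s=t<t.min()+.045
    (cc,r)=cv2.minEnclosingCircle(P[t<t.min()+.066].astype(np.float32));print(cc,r)
    hs=P[t>t.max()-.04];vx,vy,x0,y0=cv2.fitLine(hs.astype(np.float32),cv2.DIST_L2,0,.01,.01).ravel();print("handle",np.degrees(np.arctan2(vy,vx)),x0,y0)
yel=cv2.inRange(hsv,(20,120,120),(32,255,255));c=comp(yel//255,(60,150,90,185));print("yellow",[np.round(wray(T,c.mean(0),.069),4)])
red=cv2.inRange(hsv,(0,150,60),(179,255,255))
img=cv2.hconcat([cv2.resize(p[20:75,145:200],(400,400),interpolation=0),cv2.resize(p[100:250,80:230],(400,400),interpolation=0)])
cv2.imwrite("pics/z2.png",img[:,:,::-1])
```

```text
t [0.4669 0.0514]
r [0.6036 0.1362]
b [ 0.6921 -0.0191]
l [ 0.5512 -0.1009]
large length 0.1364520845441181 handle dir deg -20.01025811322819 tip [ 0.63961449 -0.33970123] back [ 0.51022579 -0.29623277] bowl w 0.08138702836465872
(0.5404279828071594, -0.30506831407546997) 0.04096706584095955
handle -11.016062 0.62283635 -0.33357406
small length 0.11108588022654328 handle dir deg -127.5274009512877 tip [0.54509026 0.24488328] back [0.61637107 0.33020552] bowl w 0.05786069282410994
(0.5948538184165955, 0.30604031682014465) 0.03299805521965027
handle 55.620434 0.5555964 0.25862128
yellow [array([ 0.4791, -0.4079,  0.069 ])]
```

View pics/z2.png

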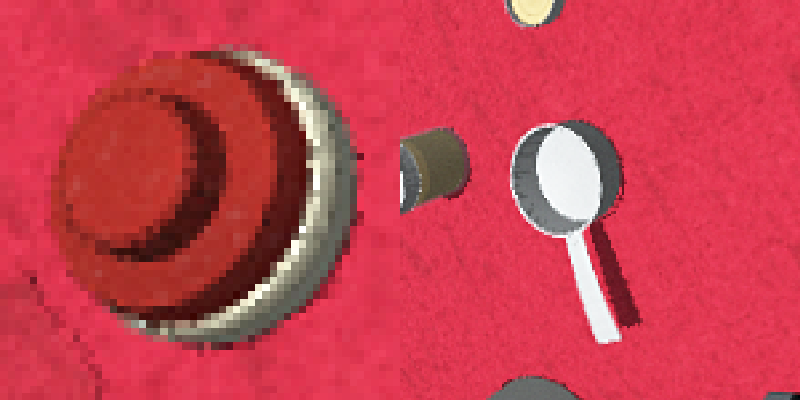

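Run:
```python
from h import *
f=np.load("w2.npz");T=f["T"]
b=wray(T,(138.9,167.5),.031);e=wray(T,(158,227.5),.031);s=wray(T,(144.9,188.5),.031)
for a in (b,s,e):print(np.round(a[:2],4))
for a in (b,s):d=(e-a)[:2];print(np.hypot(*d),np.degrees(np.arctan2(d[1],d[0])))
for n,uv in dict(l=(273,182),t=(383,122),r=(441,216),b=(330,280)).items(): print(n,np.round(ray("top",(140+uv[0]*.45,80+uv[1]*.45),.024)[:2],4))
h=T[:3,3].copy();d=(e-b)/np.linalg.norm(e-b);g=e-d*.033
g[2]=.10;print("grasp",g);rows(g,np.arctan2(d[1],d[0])+np.pi/2)
```

```text
[ 0.5419 -0.3091]
[ 0.5751 -0.319 ]
[ 0.6397 -0.3373]
0.10177830345891743 -16.10673734549842
0.06717432453988606 -15.830134520718406
l [0.5998 0.1364]
t [ 0.6911 -0.0217]
r [ 0.5507 -0.1061]
b [0.4569 0.0515]
grasp [ 0.60801963 -0.32815954  0.1       ]
shift tool mm [ -79.2 -273.   182.8] roll -0.183 cur yaw 1.106 q6 -1.292
```

```bash
python3 -m handwheel '[{"tx":-10,"ty":-34,"tz":16,"roll":-0.023},{"tx":-10,"ty":-34,"tz":20,"roll":-0.023},{"tx":-10,"ty":-34,"tz":20,"roll":-0.023},{"tx":-10,"ty":-34,"tz":20,"roll":-0.023},{"tx":-10,"ty":-34,"tz":20,"roll":-0.023},{"tx":-10,"ty":-34,"tz":20,"roll":-0.023},{"tx":-10,"ty":-34,"tz":20,"roll":-0.023},{"tx":-8,"ty":-34,"tz":20,"roll":-0.022},{"tx":0,"ty":0,"tz":0,"roll":0},{"tx":0,"ty":0,"tz":0,"roll":0}]' 45
python3 - <<'E'
from h import *
g=[.608,-.3282,.014];rows(g,np.radians(73.9))
T,p=snap("w3")
cv2.imwrite("pics/w3c.png",cv2.resize(p[60:320,160:480],(640,520))[:,:,::-1])
print([wpix(T,P) for P in ((.608,-.3282,.03),(.6397,-.3373,.031),(.5419,-.3091,.031))])
E
```

```text
t: 2.78
tool_pos: [0.6287, -0.3292, 0.1259]
tool_rot: [-0.442, -3.107, -0.003]
contact_force: [-0.1, 0.1, -0.2]
opening: 0.045
grip_force: 0.0
shift tool mm [ 19.8  -5.  112. ] roll -0.002 cur yaw 1.288 q6 -1.875
[array([316.89075821, 166.58251311]), array([317.12251214, 203.30539689]), array([316.62225179,  85.72501876])]
```

View pics/w3c.png

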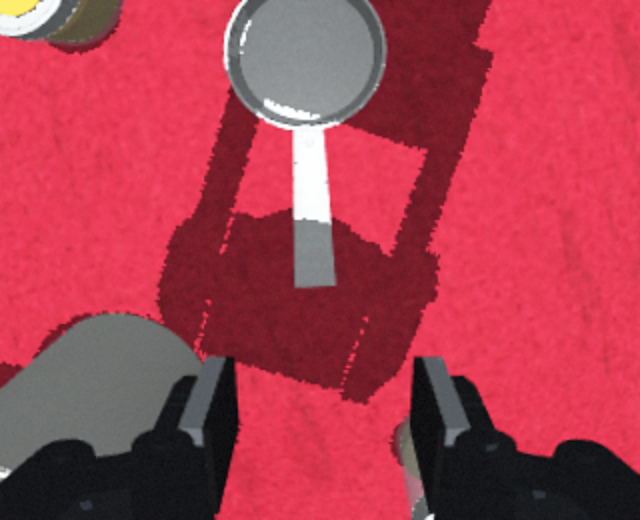

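The handle is dead ahead: base at full-frame (314.5,124), tip at (318,203.5), bowl at (312.5,85). That is about 2° off in yaw.

Run:
```python
from h import *
f=np.load("w3.npz");T=f["T"]
b=wray(T,(312.5,85),.031);s=wray(T,(314.5,124),.032);e=wray(T,(318,203.5),.032)
for a in (b,s):d=(e-a)[:2];print(np.round(a[:2],4),e[:2],np.hypot(*d),np.degrees(np.arctan2(d[1],d[0])))
d=(e-b)/np.linalg.norm(e-b);g=e-d*.033;g[2]=.014;print(g)
rows(g,np.arctan2(d[1],d[0])+np.pi/2)
```

```text
[ 0.5404 -0.3122] [ 0.63976379 -0.33649856] 0.10233975838386322 -13.746619973230459
[ 0.5722 -0.3197] [ 0.63976379 -0.33649856] 0.069645502666598 -13.92066136984194
[ 0.60771057 -0.32865719  0.014     ]
shift tool mm [ 21.2  -6.4 113.7] roll -0.041 cur yaw 1.29 q6 -1.875
```

```bash
python3 -m handwheel '[{"tx":11,"ty":-3,"tz":5,"roll":-0.02},{"tx":10,"ty":-3,"tz":15,"roll":-0.02},{"tx":0,"ty":0,"tz":35,"roll":0},{"tx":0,"ty":0,"tz":35,"roll":0},{"tx":0,"ty":0,"tz":20,"roll":0},{"tx":0,"ty":0,"tz":4,"roll":0},{"tx":0,"ty":0,"tz":0,"roll":0},{"tx":0,"ty":0,"tz":0,"roll":0}]' - 40
python3 -m handwheel '[{"tx":0,"ty":0,"tz":0,"roll":0},{"tx":0,"ty":0,"tz":0,"roll":0},{"tx":0,"ty":0,"tz":0,"roll":0},{"tx":0,"ty":0,"tz":0,"roll":0},{"tx":0,"ty":0,"tz":0,"roll":0},{"tx":0,"ty":0,"tz":0,"roll":0}]' 0 40
```

```text
t: 3.5
tool_pos: [0.6105, -0.3294, 0.0167]
tool_rot: [0.375, 3.116, -0.002]
contact_force: [0.3, -0.3, 0.9]
opening: 0.0449
grip_force: 0.0
t: 4.0
tool_pos: [0.6089, -0.3299, 0.0142]
tool_rot: [0.378, 3.119, -0.0]
contact_force: [-0.0, 0.6, -0.1]
opening: -0.0002
grip_force: 0.0
```

Run:
```python
from h import *
T,p=snap("w4")
cv2.imwrite("pics/w4c.png",cv2.resize(p[20:320,140:500],(720,600))[:,:,::-1])
print(ctrl.get_obs()["opening"])
```

```text
0.00023344492324937823
```

View pics/w4c.png

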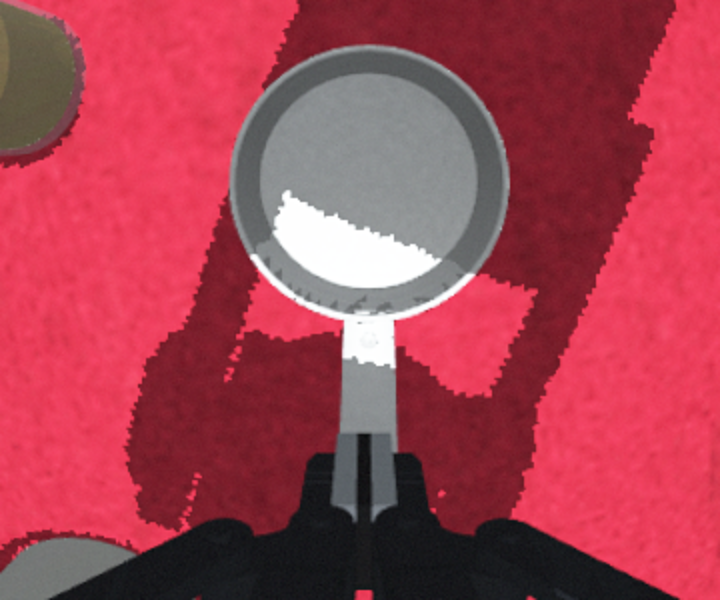

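The bowl centre is at full-frame (325,110). The handle runs down to the closed fingers at about (322,240), and the fingers seem to lie over it. I'll check the geometry with depth.

Run:
```python
from h import *
f=np.load("w4.npz");T=f["T"];d=f["d"]
print(T[:3,3],wray(T,(325,110),.031),wpix(T,T[:3,3]),wpix(T,T[:3,3]+[0,0,.0187]))
c=optics.camera_params("wrist");M=c["mtx"];C=T@c["tool_from_camera"]
def dp(u,v):
    w=np.array([u-M[0,2],v-M[1,2]]);r=np.hypot(*w);a=r/M[0,0];k=np.r_[np.sin(a)*w/r,np.cos(a)];k/=k[2]
    return C[:3,:3]@(k*d[int(v),int(u)])+C[:3,3]
for v in (60,110,170,185,200,215,225,232,238,240,244,248,255,262,270):
    print(v,[np.round(dp(u,v),4).tolist() for u in (324,315,328)])
```

```text
[ 0.60888631 -0.32989281  0.01422041] [ 0.5390832 -0.3119817  0.031    ] [322.99889604 235.40210536] [323.13045135 250.34313182]
60 [[0.5123, -0.3057, 0.0028], [0.5112, -0.3106, 0.0038], [0.5128, -0.3035, 0.0027]]
110 [[0.54, -0.3125, 0.0007], [0.5388, -0.3174, 0.0017], [0.5406, -0.3103, 0.0003]]
170 [[0.5708, -0.3201, 0.0158], [0.5691, -0.3246, 0.0182], [0.5709, -0.3179, 0.0173]]
185 [[0.5753, -0.3213, 0.0287], [0.5742, -0.3256, 0.0291], [0.5758, -0.3193, 0.0289]]
200 [[0.5828, -0.3231, 0.0294], [0.5818, -0.3275, 0.0293], [0.5831, -0.3211, 0.0301]]
215 [[0.5905, -0.325, 0.0301], [0.5899, -0.3296, 0.0288], [0.5906, -0.3229, 0.031]]
225 [[0.5956, -0.3262, 0.031], [0.5942, -0.3306, 0.0316], [0.5954, -0.3241, 0.0325]]
232 [[0.5991, -0.327, 0.0318], [0.5983, -0.3317, 0.0312], [0.6003, -0.3252, 0.0302]]
238 [[0.598, -0.3268, 0.0414], [0.5968, -0.3311, 0.0416], [0.5983, -0.3249, 0.0417]]
240 [[0.5979, -0.3268, 0.0438], [0.5963, -0.3309, 0.045], [0.5981, -0.3249, 0.0443]]
244 [[0.5978, -0.3268, 0.0483], [0.5971, -0.331, 0.0477], [0.5974, -0.3249, 0.0499]]
248 [[0.5977, -0.3269, 0.0525], [0.5969, -0.3309, 0.0523], [0.5984, -0.3251, 0.0519]]
255 [[0.598, -0.327, 0.0586], [0.5967, -0.3307, 0.0592], [0.5985, -0.3253, 0.0585]]
262 [[0.598, -0.327, 0.0648], [0.597, -0.3306, 0.065], [0.5983, -0.3253, 0.065]]
270 [[0.5977, -0.327, 0.0717], [0.5969, -0.3305, 0.0717], [0.5977, -0.3253, 0.0724]]
```

Run:
```python
from h import *
c=optics.camera_params("wrist");M=c["mtx"];C=c["tool_from_camera"]
v,u=np.mgrid[:400,:640];wx=u-M[0,2];wy=v-M[1,2];r=np.hypot(wx,wy);a=r/M[0,0];k=np.dstack([np.sin(a)*wx/r,np.sin(a)*wy/r,np.cos(a)]);k/=k[:,:,2:]
for n in ("w2","w3","w4"):
    d=np.load(n+".npz")["d"];P=(k*d[:,:,None])@C[:3,:3].T+C[:3,3]
    m=(d>0)&(abs(P[:,:,0])<.03)&(abs(P[:,:,1])<.08)&(P[:,:,2]<.012)&(P[:,:,2]>-.08)
    Q=P[m]
    for lo in range(-80,12,8):
        s=Q[(Q[:,2]*1e3>=lo)&(Q[:,2]*1e3<lo+8)]
        if len(s):print(n,lo,len(s),"x",np.round(s[:,0].min(),3),np.round(s[:,0].max(),3),"|y|",np.round([s[:,1].min(),s[s[:,1]<0][:,1].max() if (s[:,1]<0).any() else 9,s[s[:,1]>0][:,1].min() if (s[:,1]>0).any() else 9,s[:,1].max()],3))
```

```text
w2 -80 841 x 0.001 0.015 |y| [-0.07  -0.043  0.041  0.065]
w2 -72 960 x -0.009 0.013 |y| [-0.057 -0.043  0.041  0.056]
w2 -64 1047 x -0.01 0.012 |y| [-0.057 -0.043  0.041  0.056]
w2 -56 935 x -0.011 0.013 |y| [-0.058 -0.043  0.041  0.056]
w2 -48 776 x -0.011 0.012 |y| [-0.057 -0.043  0.041  0.055]
w2 -40 264 x -0.011 0.012 |y| [-0.05  -0.043  0.041  0.048]
w3 -80 3825 x -0.012 0.015 |y| [-0.057 -0.022  0.02   0.055]
w3 -72 1143 x 0.001 0.015 |y| [-0.054 -0.024  0.023  0.052]
w3 -64 975 x -0.011 0.013 |y| [-0.035 -0.023  0.021  0.032]
w3 -56 783 x -0.011 0.013 |y| [-0.037 -0.023  0.021  0.035]
w3 -48 685 x -0.011 0.012 |y| [-0.037 -0.023  0.021  0.035]
w3 -40 597 x -0.01 0.012 |y| [-0.037 -0.023  0.021  0.035]
w3 -32 293 x -0.011 0.012 |y| [-0.035 -0.023  0.021  0.033]
w3 -24 5 x -0.003 0.003 |y| [-0.023 -0.023  0.022  0.022]
w4 -80 4234 x -0.011 0.015 |y| [-0.04  -0.003  0.002  0.039]
w4 -72 1874 x -0.011 0.015 |y| [-0.034 -0.002  0.001  0.033]
w4 -64 681 x -0.011 0.014 |y| [-0.02 -0.    0.    0.02]
w4 -56 514 x 0.007 0.013 |y| [-0.014 -0.     0.     0.013]
w4 -48 505 x 0.007 0.012 |y| [-0.014 -0.     0.     0.013]
w4 -40 431 x 0.006 0.012 |y| [-0.014 -0.     0.     0.013]
w4 -32 230 x 0.007 0.013 |y| [-0.013 -0.     0.     0.012]
w4 -24 852 x 0.002 0.03 |y| [-0.007 -0.     0.     0.008]
w4 -16 334 x 0.008 0.03 |y| [-0.007 -0.     0.     0.008]
```

Depth shows the real finger ends about 23–26 mm behind the stated TCP: −26 mm at 45 open, −35 mm fully open. So the grip closed above the handle. I'll open, go 24 mm lower and grip again, with tips then about 14 mm above the table.

```bash
python3 -m handwheel '[{"tx":0,"ty":0,"tz":0,"roll":0},{"tx":0,"ty":0,"tz":0,"roll":0},{"tx":0,"ty":0,"tz":0,"roll":0},{"tx":0,"ty":0,"tz":0,"roll":0},{"tx":0,"ty":0,"tz":0,"roll":0},{"tx":0,"ty":0,"tz":12,"roll":0},{"tx":0,"ty":0,"tz":8,"roll":0},{"tx":0,"ty":0,"tz":4,"roll":0},{"tx":0,"ty":0,"tz":0,"roll":0}]' 45
python3 -m handwheel '[{"tx":0,"ty":0,"tz":0,"roll":0},{"tx":0,"ty":0,"tz":0,"roll":0},{"tx":0,"ty":0,"tz":0,"roll":0},{"tx":0,"ty":0,"tz":0,"roll":0},{"tx":0,"ty":0,"tz":0,"roll":0},{"tx":0,"ty":0,"tz":0,"roll":0}]' 0 40
```

```text
t: 4.8
tool_pos: [0.6073, -0.3287, -0.0128]
tool_rot: [-0.377, -3.115, -0.003]
contact_force: [0.9, 0.3, -0.1]
opening: 0.0449
grip_force: 0.0
t: 5.3
tool_pos: [0.6091, -0.3299, -0.0096]
tool_rot: [0.377, 3.118, -0.001]
contact_force: [0.8, -0.1, 0.5]
opening: 0.0146
grip_force: 38.8
```

```bash
python3 -m handwheel '[{"tx":0,"ty":0,"tz":-15,"roll":0},{"tx":0,"ty":0,"tz":-35,"roll":0},{"tx":0,"ty":0,"tz":-35,"roll":0},{"tx":0,"ty":0,"tz":-35,"roll":0},{"tx":17,"ty":33,"tz":0,"roll":0},{"tx":17,"ty":33,"tz":0,"roll":0},{"tx":17,"ty":33,"tz":0,"roll":0},{"tx":17,"ty":33,"tz":0,"roll":0},{"tx":17,"ty":33,"tz":0,"roll":0},{"tx":17,"ty":33,"tz":0,"roll":0},{"tx":17,"ty":33,"tz":0,"roll":0},{"tx":17,"ty":33,"tz":0,"roll":0}]'
python3 -m handwheel '[{"tx":17,"ty":33,"tz":0,"roll":0},{"tx":17,"ty":33,"tz":0,"roll":0},{"tx":0,"ty":0,"tz":0,"roll":0.1},{"tx":0,"ty":0,"tz":0,"roll":0.12},{"tx":0,"ty":0,"tz":0,"roll":0.12},{"tx":0,"ty":0,"tz":0,"roll":0.12},{"tx":0,"ty":0,"tz":0,"roll":0.12},{"tx":0,"ty":0,"tz":0,"roll":0.12},{"tx":0,"ty":0,"tz":0,"roll":0.12},{"tx":0,"ty":0,"tz":0,"roll":0.12},{"tx":0,"ty":0,"tz":0,"roll":0.12},{"tx":0,"ty":0,"tz":0,"roll":0.12}]'
python3 -m handwheel '[{"tx":0,"ty":0,"tz":0,"roll":0.12},{"tx":0,"ty":0,"tz":0,"roll":0.12},{"tx":0,"ty":0,"tz":0,"roll":0.12},{"tx":0,"ty":0,"tz":0,"roll":0.12},{"tx":0,"ty":0,"tz":0,"roll":0.12},{"tx":0,"ty":0,"tz":0,"roll":0.12},{"tx":0,"ty":0,"tz":0,"roll":0.12},{"tx":0,"ty":0,"tz":0,"roll":0.12},{"tx":0,"ty":0,"tz":0,"roll":0.12},{"tx":0,"ty":0,"tz":0,"roll":0.107},{"tx":0,"ty":0,"tz":0,"roll":0},{"tx":0,"ty":0,"tz":0,"roll":0}]'
python3 - <<'E'
from h import *
rows([.5222,.0349,-.004],np.radians(-59.4))
T,p=snap("w5");cv2.imwrite("pics/w5.png",p[:,:,::-1])
E
```

```text
t: 6.3
tool_pos: [0.5392, -0.0394, 0.1113]
tool_rot: [0.378, 3.117, -0.0]
contact_force: [-0.1, -0.1, -0.7]
opening: 0.0146
grip_force: 39.1
t: 7.3
tool_pos: [0.5226, 0.0312, 0.1113]
tool_rot: [2.055, 2.375, 0.001]
contact_force: [0.2, -0.9, -0.1]
opening: 0.0146
grip_force: 39.1
t: 8.3
tool_pos: [0.5226, 0.0312, 0.1109]
tool_rot: [3.029, 0.833, 0.001]
contact_force: [0.3, -0.9, -0.1]
opening: 0.0146
grip_force: 39.1
shift tool mm [  1.4  -3.4 114.9] roll 0.002 cur yaw -1.034 q6 0.952
```

View pics/w5.png

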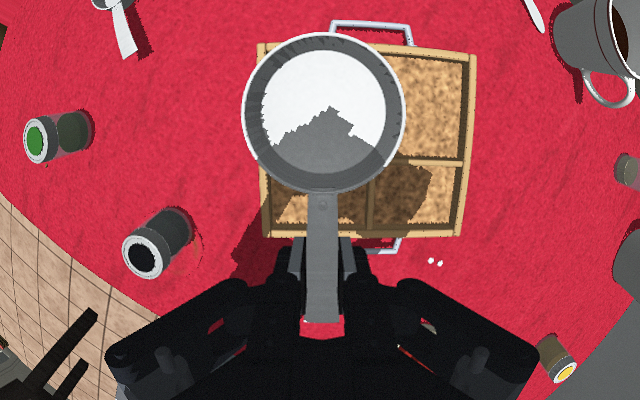

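The cup is held level, with its rim centred at (324,111) and its handle running back to (322,320). The caddy is square below it with corners (258,44), (476,56), (460,236), (265,235). I'll refine the caddy pose.

Run:
```python
from h import *
T=np.load("w5.npz")["T"]
q=[wray(T,u,.024)[:2] for u in ((258,44),(476,56),(460,236),(265,235))]
# caddy coords: TL(+85,+94) TR(+85,-94) BR(-85,-94) BL(-85,94)
A=np.array([[.085,.094],[.085,-.094],[-.085,-.094],[-.085,.094]]);Q=np.array(q);print(np.round(Q,4))
L=lambda i,j:np.hypot(*(Q[i]-Q[j]));print(L(0,1),L(1,2),L(2,3),L(3,0))
c=Q.mean(0);H=A.T@(Q-c);th=np.arctan2(H[0,1]-H[1,0],H[0,0]+H[1,1]);print("center",c,"yaw",np.degrees(th))
b=wray(T,(324,111),.152);print("bowl",b,"tcp",T[:3,3],np.hypot(*(b-T[:3,3])[:2]),np.degrees(np.arctan2(*(b-T[:3,3])[1::-1])))
```

```text
[[ 0.6023  0.1377]
 [ 0.6952 -0.0215]
 [ 0.5516 -0.107 ]
 [ 0.4605  0.0532]]
0.18435374336854513 0.16712551573825746 0.18432305725830447 0.16507037383062728
center [0.57741067 0.01557123] yaw 30.332781459005542
bowl [0.58413596 0.0664659  0.152     ] tcp [0.52260593 0.03122897 0.11092959] 0.07090546841740969 29.798850643910082
```

```bash
python3 -m handwheel '[{"tx":2,"ty":-3,"tz":30,"roll":0},{"tx":0,"ty":0,"tz":35,"roll":0},{"tx":0,"ty":0,"tz":20,"roll":0},{"tx":0,"ty":0,"tz":12,"roll":0},{"tx":0,"ty":0,"tz":8,"roll":0},{"tx":0,"ty":0,"tz":5,"roll":0},{"tx":0,"ty":0,"tz":2,"roll":0},{"tx":0,"ty":0,"tz":0,"roll":0},{"tx":0,"ty":0,"tz":0,"roll":0}]'
```

```text
t: 9.1
tool_pos: [0.5238, 0.0347, -0.0007]
tool_rot: [3.029, 0.829, 0.003]
contact_force: [0.8, -1.6, -0.2]
opening: 0.0145
grip_force: 39.1
```

```bash
python3 -m handwheel '[{"tx":0,"ty":0,"tz":1.5,"roll":0},{"tx":0,"ty":0,"tz":1.5,"roll":0},{"tx":0,"ty":0,"tz":0,"roll":0}]'
python3 -m handwheel '[{"tx":0,"ty":0,"tz":0,"roll":0},{"tx":0,"ty":0,"tz":0,"roll":0},{"tx":0,"ty":0,"tz":0,"roll":0},{"tx":0,"ty":0,"tz":0,"roll":0},{"tx":0,"ty":0,"tz":-10,"roll":0},{"tx":0,"ty":0,"tz":-30,"roll":0},{"tx":0,"ty":0,"tz":-35,"roll":0},{"tx":0,"ty":0,"tz":-40,"roll":0},{"tx":0,"ty":0,"tz":-20,"roll":0},{"tx":0,"ty":0,"tz":0,"roll":0},{"tx":0,"ty":0,"tz":0,"roll":0}]' 34
python3 - <<'E'
from h import *
T,p=snap("w6")
E
```

```text
t: 9.35
tool_pos: [0.5233, 0.0347, -0.0044]
tool_rot: [3.03, 0.828, 0.002]
contact_force: [-0.7, -1.3, 1.5]
opening: 0.0145
grip_force: 39.4
t: 10.27
tool_pos: [0.524, 0.0348, 0.1326]
tool_rot: [3.029, 0.828, 0.007]
contact_force: [-0.1, -0.8, -1.1]
opening: 0.0341
grip_force: 0.0
```

View pics/w6.png

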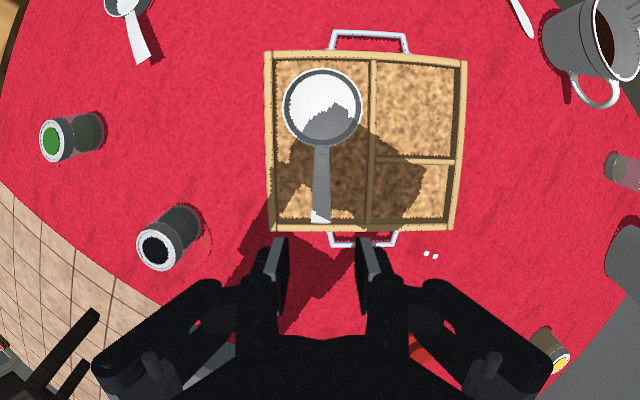

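The large cup sits in the long bay, rim about (322,108) and handle tip (320,221), inside the walls and along x. Next is the small cup: move above its handle.

```bash
python3 -m handwheel '[{"tx":22,"ty":-30,"tz":0,"roll":0},{"tx":22,"ty":-30,"tz":0,"roll":0},{"tx":22,"ty":-30,"tz":0,"roll":0},{"tx":22,"ty":-30,"tz":0,"roll":0},{"tx":22,"ty":-30,"tz":0,"roll":0},{"tx":22,"ty":-30,"tz":0,"roll":0},{"tx":0,"ty":0,"tz":0,"roll":-0.095},{"tx":0,"ty":0,"tz":0,"roll":-0.095},{"tx":0,"ty":0,"tz":0,"roll":-0.095},{"tx":0,"ty":0,"tz":0,"roll":-0.095},{"tx":0,"ty":0,"tz":0,"roll":0},{"tx":0,"ty":0,"tz":0,"roll":0}]' 45
python3 - <<'E'
from h import *
f=np.load("w6.npz");T=f["T"]
b=wray(T,(322,108),.037)[:2];e=wray(T,(320,221.5),.038)[:2];d=e-b
print("large",b,e,np.hypot(*d),np.degrees(np.arctan2(d[1],d[0])))
rows([.5609,.2655,.1],np.radians(-37.5))
T,p=snap("w7");p=p[30:260,200:440];cv2.imwrite("pics/w7c.png",cv2.resize(p,None,fx=2.5,fy=2.5)[:,:,::-1])
E
```

```text
t: 11.32
tool_pos: [0.5434, 0.2566, 0.1279]
tool_rot: [-2.821, -1.382, 0.006]
contact_force: [-0.1, -0.2, -0.1]
opening: 0.0448
grip_force: 0.0
large [0.58351877 0.06932588] [0.49623211 0.01971259] 0.10040138599901863 -150.3863216588599
shift tool mm [17.8  8.4 27.8] roll -0.005 cur yaw -0.659 q6 0.977
```

View pics/w7c.png

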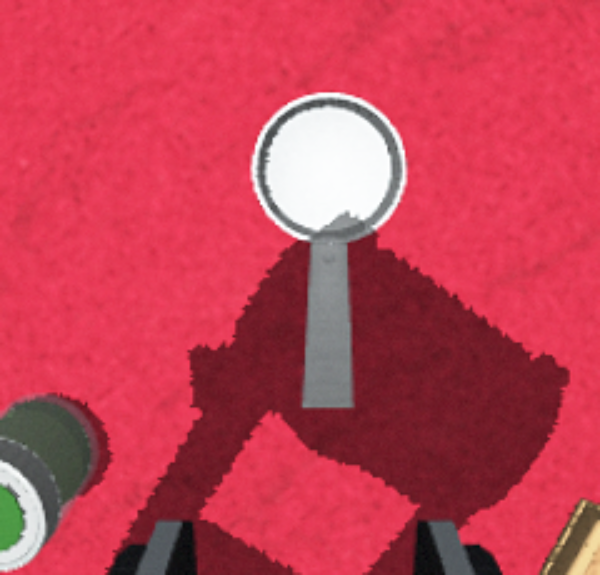

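The small cup's bowl is at full-frame (331.6,97.2) and its handle tip at (331.2,192.8), aligned with the tool and shifted slightly right.

Run:
```python
from h import *
f=np.load("w7.npz");T=f["T"]
b=wray(T,(331.6,97.2),.025);e=wray(T,(331.2,192.8),.026);d=e-b;a=np.arctan2(d[1],d[0])
print(b,e,np.hypot(*d[:2]),np.degrees(a))
g=e[:2]-d[:2]/np.hypot(*d[:2])*.026
rows([*g,-.009],a+np.pi/2)
```

```text
[0.59729598 0.31264367 0.025     ] [0.54559955 0.2455871  0.026     ] 0.08467055773468994 -127.62997940852422
shift tool mm [ 18.8   8.4 137.2] roll -0.003 cur yaw -0.659 q6 0.977
```

```bash
python3 -m handwheel '[{"tx":10,"ty":4,"tz":20,"roll":0},{"tx":9,"ty":4,"tz":30,"roll":0},{"tx":0,"ty":0,"tz":35,"roll":0},{"tx":0,"ty":0,"tz":25,"roll":0},{"tx":0,"ty":0,"tz":15,"roll":0},{"tx":0,"ty":0,"tz":7,"roll":0},{"tx":0,"ty":0,"tz":2,"roll":0},{"tx":0,"ty":0,"tz":0,"roll":0},{"tx":0,"ty":0,"tz":0,"roll":0}]'
python3 -m handwheel '[{"tx":0,"ty":0,"tz":0,"roll":0},{"tx":0,"ty":0,"tz":0,"roll":0},{"tx":0,"ty":0,"tz":0,"roll":0},{"tx":0,"ty":0,"tz":0,"roll":0},{"tx":0,"ty":0,"tz":0,"roll":0},{"tx":0,"ty":0,"tz":0,"roll":0}]' 0 40
```

```text
t: 12.12
tool_pos: [0.5638, 0.2675, -0.0025]
tool_rot: [2.819, 1.385, 0.004]
contact_force: [0.3, 0.1, 0.8]
opening: 0.0449
grip_force: 0.0
t: 12.62
tool_pos: [0.5631, 0.2673, -0.0033]
tool_rot: [2.819, 1.386, 0.002]
contact_force: [-0.5, -0.1, 2.6]
opening: 0.0143
grip_force: 38.9
```

```bash
python3 -m handwheel '[{"tx":0,"ty":0,"tz":-12,"roll":0},{"tx":0,"ty":0,"tz":-30,"roll":0},{"tx":0,"ty":0,"tz":-35,"roll":0},{"tx":0,"ty":0,"tz":-30,"roll":0},{"tx":-33,"ty":19,"tz":0,"roll":0},{"tx":-33,"ty":19,"tz":0,"roll":0},{"tx":-33,"ty":19,"tz":0,"roll":0},{"tx":-33,"ty":19,"tz":0,"roll":0},{"tx":-33,"ty":19,"tz":0,"roll":0},{"tx":-32,"ty":20,"tz":0,"roll":0},{"tx":0,"ty":0,"tz":0,"roll":0.1},{"tx":0,"ty":0,"tz":0,"roll":0.1}]'
python3 -m handwheel '[{"tx":0,"ty":0,"tz":0,"roll":0.1},{"tx":0,"ty":0,"tz":0,"roll":0.095},{"tx":0,"ty":0,"tz":0,"roll":0},{"tx":0,"ty":0,"tz":0,"roll":0}]'
python3 - <<'E'
from h import *
rows([.5344,.0412,.01],np.radians(-60.2))
T,p=snap("w8");p=p[30:280,200:440];cv2.imwrite("pics/w8c.png",cv2.resize(p,None,fx=2.4,fy=2.4)[:,:,::-1])
E
```

```text
t: 13.62
tool_pos: [0.533, 0.0387, 0.1035]
tool_rot: [2.948, 1.085, 0.0]
contact_force: [-0.8, -0.1, -0.4]
opening: 0.0136
grip_force: 39.0
t: 13.95
tool_pos: [0.5332, 0.0409, 0.1033]
tool_rot: [-3.036, -0.809, -0.0]
contact_force: [0.4, -0.1, -0.2]
opening: 0.0142
grip_force: 39.0
shift tool mm [ 1.2  0.3 93.3] roll 0.001 cur yaw -1.05 q6 0.987
```

View pics/w8c.png

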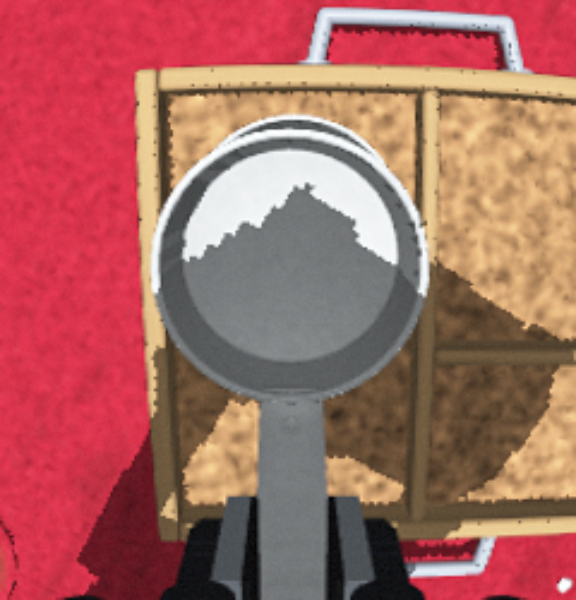

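The small cup is held level over the large one, its rim centred at full-frame (321.3,139.2), with the large rim showing just behind it. I'll work out the bowl offset.

Run:
```python
from h import *
T=np.load("w8.npz")["T"];b=wray(T,(321.3,139.2),.1316);print(b,T[:3,3]);d=np.array([.5835,.0693,0])-b;d[2]=0
print("tool shift",T[:3,:3].T@d*1000, np.degrees(np.arctan2(*(b-T[:3,3])[1::-1])))
```

```text
[0.5836064  0.06966302 0.1316    ] [0.53322965 0.04091821 0.1032958 ]
tool shift [-2.73011254e-01  2.61862888e-01 -1.52215272e-05] 29.708945918504707
```

```bash
python3 -m handwheel '[{"tx":0,"ty":0,"tz":25,"roll":0},{"tx":0,"ty":0,"tz":25,"roll":0},{"tx":0,"ty":0,"tz":15,"roll":0},{"tx":0,"ty":0,"tz":10,"roll":0},{"tx":0,"ty":0,"tz":6,"roll":0},{"tx":0,"ty":0,"tz":4,"roll":0},{"tx":0,"ty":0,"tz":0,"roll":0},{"tx":0,"ty":0,"tz":0,"roll":0}]'
```

```text
t: 14.67
tool_pos: [0.5341, 0.0409, 0.0189]
tool_rot: [3.036, 0.806, 0.002]
contact_force: [0.4, 0.3, -0.4]
opening: 0.014
grip_force: 39.1
```

```bash
python3 -m handwheel '[{"tx":0,"ty":0,"tz":0,"roll":0},{"tx":0,"ty":0,"tz":0,"roll":0},{"tx":0,"ty":0,"tz":0,"roll":0},{"tx":0,"ty":0,"tz":0,"roll":0},{"tx":0,"ty":0,"tz":0,"roll":0},{"tx":0,"ty":0,"tz":-10,"roll":0},{"tx":0,"ty":0,"tz":-30,"roll":0},{"tx":0,"ty":0,"tz":-35,"roll":0},{"tx":0,"ty":0,"tz":-35,"roll":0},{"tx":0,"ty":0,"tz":-10,"roll":0},{"tx":0,"ty":0,"tz":0,"roll":0},{"tx":0,"ty":0,"tz":0,"roll":0}]' 32
python3 - <<'E'
from h import *
T,p=snap("w9");a=p[20:260,210:450]
q,_=optics.get_image("scene");b=q[145:215,275:365]
cv2.imwrite("pics/w9c.png",cv2.hconcat([cv2.resize(a,(400,400)),cv2.resize(p[0:270,0:360],(400,400))])[:,:,::-1])
f=np.load("w2.npz");P=f["p"];h=cv2.cvtColor(P,cv2.COLOR_RGB2HSV)
print(T[:3,3])
# timer: dial top disc (crop of z2: centre ~(130,170)/400*55+(145,20)), base edge
for n,uv,z in (("dialtop",(145+128/400*55,20+172/400*55),.049),("widest",(145+182/400*55,20+185/400*55),.033)):print(n,wray(f["T"],uv,z))
E
```

```text
t: 15.67
tool_pos: [0.5336, 0.0409, 0.1386]
tool_rot: [3.036, 0.806, 0.002]
contact_force: [-0.7, -0.9, -0.7]
opening: 0.0318
grip_force: 0.0
[0.53361659 0.04092441 0.13864572]
dialtop [ 0.41301934 -0.16953244  0.049     ]
widest [ 0.41552626 -0.16659413  0.033     ]
```

View pics/w9c.png

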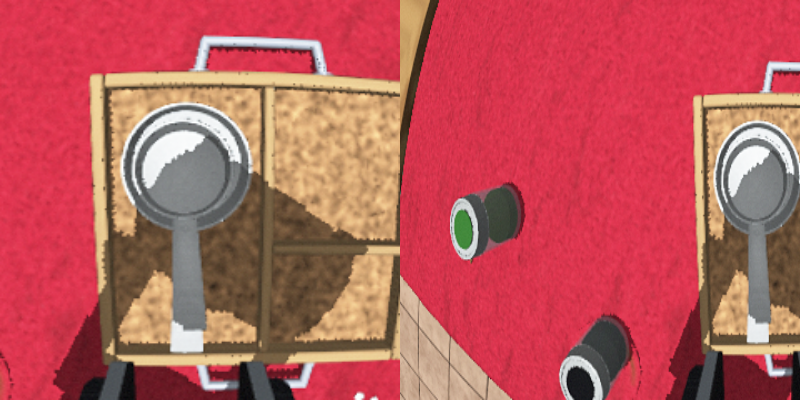

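The small cup is nested in the large one with its handle lying on the large handle. Green and dark jars are undisturbed. Now the timer.

```bash
python3 -m handwheel '[{"tx":-29,"ty":26,"tz":-5,"roll":0},{"tx":-30,"ty":26,"tz":-5,"roll":0},{"tx":-30,"ty":26,"tz":-5,"roll":0},{"tx":-30,"ty":26,"tz":0,"roll":0},{"tx":-30,"ty":26,"tz":0,"roll":0},{"tx":-30,"ty":26,"tz":0,"roll":0},{"tx":-30,"ty":26,"tz":0,"roll":0},{"tx":0,"ty":0,"tz":0,"roll":-0.12},{"tx":0,"ty":0,"tz":0,"roll":-0.12},{"tx":0,"ty":0,"tz":0,"roll":-0.12},{"tx":0,"ty":0,"tz":0,"roll":-0.12},{"tx":0,"ty":0,"tz":0,"roll":-0.12}]' 85
python3 -m handwheel '[{"tx":0,"ty":0,"tz":0,"roll":-0.12},{"tx":0,"ty":0,"tz":0,"roll":-0.12},{"tx":0,"ty":0,"tz":0,"roll":-0.12},{"tx":0,"ty":0,"tz":0,"roll":-0.12},{"tx":0,"ty":0,"tz":0,"roll":-0.12},{"tx":0,"ty":0,"tz":0,"roll":-0.12},{"tx":0,"ty":0,"tz":0,"roll":-0.12},{"tx":0,"ty":0,"tz":0,"roll":-0.12},{"tx":0,"ty":0,"tz":0,"roll":0},{"tx":0,"ty":0,"tz":0,"roll":0}]'
cat >> h.py <<'E'
def cloud(T,d):
    c=optics.camera_params("wrist");M=c["mtx"];C=T@c["tool_from_camera"]
    v,u=np.mgrid[:400,:640];wx=u-M[0,2];wy=v-M[1,2];r=np.hypot(wx,wy);a=r/M[0,0]
    k=np.dstack([np.sin(a)*wx/r,np.sin(a)*wy/r,np.cos(a)]);k/=k[:,:,2:]
    return (k*d[:,:,None])@C[:3,:3].T+C[:3,3]
E
python3 - <<'E'
from h import *
T,p=snap("w10");P=cloud(T,np.load("w10.npz")["d"]);print(T[:3,3],np.round(wpix(T,(.413,-.168,.049)),0))
m=(np.hypot(P[:,:,0]-.413,P[:,:,1]+.168)<.05)&(P[:,:,2]>.01)
for lo in range(10,60,5):
    s=P[m&(P[:,:,2]*1e3>=lo)&(P[:,:,2]*1e3<lo+5)]
    if len(s)>10:(c,r)=cv2.minEnclosingCircle(s[:,:2].astype(np.float32));print(lo,len(s),np.round(c,4),round(r,4))
E
```

```text
t: 16.77
tool_pos: [0.4407, -0.2201, 0.1502]
tool_rot: [-2.654, -1.672, 0.003]
contact_force: [0.2, 0.0, -0.1]
opening: 0.0849
grip_force: 0.0
t: 17.6
tool_pos: [0.4411, -0.2201, 0.1509]
tool_rot: [-1.594, -2.703, -0.0]
contact_force: [0.3, -0.5, -0.1]
opening: 0.0852
grip_force: 0.0
[ 0.44114065 -0.22010216  0.15093178] [324. 120.]
10 154 [ 0.4083 -0.1719] 0.0321
15 198 [ 0.4081 -0.1718] 0.031
20 111 [ 0.4079 -0.1719] 0.0293
25 177 [ 0.408  -0.1717] 0.0286
30 1272 [ 0.408  -0.1715] 0.0273
35 250 [ 0.4078 -0.1718] 0.0229
40 41 [ 0.4082 -0.1721] 0.0167
45 1014 [ 0.4084 -0.1716] 0.0165
50 11 [ 0.4068 -0.1739] 0.012
```

```bash
python3 -c "
from h import *
rows([.408,-.1718,-.005],np.radians(30.4))"
```

```text
shift tool mm [ 58.1  -5.5 156.5] roll -0.025 cur yaw 0.505 q6 -1.119
```

```bash
python3 -m handwheel '[{"tx":29,"ty":-3,"tz":0,"roll":-0.025},{"tx":29,"ty":-2.5,"tz":15,"roll":0},{"tx":0,"ty":0,"tz":35,"roll":0},{"tx":0,"ty":0,"tz":35,"roll":0},{"tx":0,"ty":0,"tz":30,"roll":0},{"tx":0,"ty":0,"tz":20,"roll":0},{"tx":0,"ty":0,"tz":13,"roll":0},{"tx":0,"ty":0,"tz":7,"roll":0},{"tx":0,"ty":0,"tz":0,"roll":0},{"tx":0,"ty":0,"tz":0,"roll":0}]'
python3 -m handwheel '[{"tx":0,"ty":0,"tz":0,"roll":0},{"tx":0,"ty":0,"tz":0,"roll":0},{"tx":0,"ty":0,"tz":0,"roll":0},{"tx":0,"ty":0,"tz":0,"roll":0},{"tx":0,"ty":0,"tz":0,"roll":0},{"tx":0,"ty":0,"tz":0,"roll":0}]' 0 40
```

```text
t: 18.48
tool_pos: [0.4085, -0.1732, -0.0019]
tool_rot: [-1.559, -2.727, -0.0]
contact_force: [0.4, -0.6, 0.8]
opening: 0.0852
grip_force: 0.0
t: 18.98
tool_pos: [0.4098, -0.174, -0.0003]
tool_rot: [1.557, 2.725, -0.0]
contact_force: [-0.0, 1.5, 6.5]
opening: 0.0568
grip_force: 43.2
```

```bash
python3 -m handwheel '[{"tx":0,"ty":0,"tz":-12,"roll":0},{"tx":0,"ty":0,"tz":-30,"roll":0},{"tx":0,"ty":0,"tz":-35,"roll":0},{"tx":0,"ty":0,"tz":-28,"roll":0},{"tx":4.5,"ty":39,"tz":0,"roll":0},{"tx":4.5,"ty":39,"tz":0,"roll":0},{"tx":4.5,"ty":39,"tz":0,"roll":0},{"tx":4.5,"ty":39,"tz":0,"roll":0},{"tx":4.5,"ty":39,"tz":0,"roll":0},{"tx":4.5,"ty":39,"tz":0,"roll":0},{"tx":4.5,"ty":39,"tz":0,"roll":0},{"tx":0,"ty":0,"tz":0,"roll":0}]'
python3 -m handwheel '[{"tx":0,"ty":0,"tz":0,"roll":0}]'
python3 - <<'E'
from h import *
rows([.6288,-.0072,.006],np.radians(30.4))
T,p=snap("w11");P=cloud(T,np.load("w11.npz")["d"])
# caddy wall tops: points with z 20..28, in caddy coords
a=np.radians(30.4);c=np.array([.577,.0158]);q=(P[:,:,:2]-c)@np.array([[np.cos(a),-np.sin(a)],[np.sin(a),np.cos(a)]])*1000
m=(abs(P[:,:,2]-.024)<.0025)&(abs(q[:,:,0])<100)&(abs(q[:,:,1])<110)
Q=q[m];print(len(Q),"x",np.percentile(Q[:,0],[.5,99.5]),"y",np.percentile(Q[:,1],[.5,99.5]))
hx=np.histogram(Q[:,0],np.arange(-100,101,4));hy=np.histogram(Q[:,1],np.arange(-104,105,4))
print(dict(zip(hx[1].astype(int).tolist(),hx[0].tolist())));print(dict(zip(hy[1].astype(int).tolist(),hy[0].tolist())))
E
```

```text
t: 19.98
tool_pos: [0.6313, -0.0034, 0.1021]
tool_rot: [1.553, 2.731, 0.004]
contact_force: [-1.4, -0.7, -1.0]
opening: 0.0565
grip_force: 43.4
t: 20.07
tool_pos: [0.6281, -0.006, 0.1019]
tool_rot: [-1.554, -2.729, 0.001]
contact_force: [0.0, 0.5, -0.5]
opening: 0.0567
grip_force: 43.4
shift tool mm [-1.5  0.1 95.9] roll 0.005 cur yaw 0.536 q6 -0.663
7908 x [-84.03649234  84.77586612] y [-92.41980961  94.06853592]
{-100: 0, -96: 0, -92: 0, -88: 45, -84: 808, -80: 856, -76: 92, -72: 100, -68: 107, -64: 106, -60: 102, -56: 108, -52: 102, -48: 103, -44: 109, -40: 100, -36: 104, -32: 92, -28: 85, -24: 93, -20: 126, -16: 414, -12: 180, -8: 80, -4: 86, 0: 98, 4: 108, 8: 106, 12: 98, 16: 102, 20: 108, 24: 102, 28: 100, 32: 104, 36: 109, 40: 120, 44: 115, 48: 125, 52: 166, 56: 105, 60: 111, 64: 103, 68: 80, 72: 73, 76: 721, 80: 974, 84: 182, 88: 0, 92: 0, 96: 0}
{-104: 0, -100: 0, -96: 54, -92: 200, -88: 222, -84: 40, -80: 37, -76: 48, -72: 64, -68: 81, -64: 98, -60: 104, -56: 104, -52: 107, -48: 104, -44: 106, -40: 100, -36: 115, -32: 110, -28: 111, -24: 111, -20: 112, -16: 120, -12: 113, -8: 362, -4: 1003, 0: 189, 4: 85, 8: 107, 12: 112, 16: 102, 20: 112, 24: 107, 28: 107, 32: 112, 36: 106, 40: 108, 44: 102, 48: 108, 52: 114, 56: 128, 60: 116, 64: 138, 68: 124, 72: 135, 76: 86, 80: 80, 84: 452, 88: 975, 92: 477, 96: 0, 100: 0}
```

Wall-top depth confirms the caddy pose to about 1 mm. Lowering the timer.

```bash
python3 -m handwheel '[{"tx":-1.5,"ty":0,"tz":25,"roll":0},{"tx":0,"ty":0,"tz":30,"roll":0},{"tx":0,"ty":0,"tz":18,"roll":0},{"tx":0,"ty":0,"tz":10,"roll":0},{"tx":0,"ty":0,"tz":7,"roll":0},{"tx":0,"ty":0,"tz":4,"roll":0},{"tx":0,"ty":0,"tz":1.5,"roll":0},{"tx":0,"ty":0,"tz":0,"roll":0},{"tx":0,"ty":0,"tz":0,"roll":0}]'
```

```text
t: 20.87
tool_pos: [0.6294, -0.0089, 0.009]
tool_rot: [1.557, 2.726, 0.001]
contact_force: [0.7, -0.2, -1.5]
opening: 0.0568
grip_force: 43.4
```

```bash
python3 -m handwheel '[{"tx":0,"ty":0,"tz":1.5,"roll":0},{"tx":0,"ty":0,"tz":1.5,"roll":0},{"tx":0,"ty":0,"tz":0,"roll":0},{"tx":0,"ty":0,"tz":0,"roll":0}]'
```

```text
t: 21.2
tool_pos: [0.6293, -0.0087, 0.0057]
tool_rot: [1.557, 2.727, 0.001]
contact_force: [-0.9, 1.0, 4.3]
opening: 0.0566
grip_force: 43.7
```

```bash
python3 -m handwheel '[{"tx":0,"ty":0,"tz":0,"roll":0},{"tx":0,"ty":0,"tz":0,"roll":0},{"tx":0,"ty":0,"tz":0,"roll":0},{"tx":0,"ty":0,"tz":0,"roll":0},{"tx":0,"ty":0,"tz":0,"roll":0},{"tx":0,"ty":0,"tz":-12,"roll":0},{"tx":0,"ty":0,"tz":-30,"roll":0},{"tx":0,"ty":0,"tz":-35,"roll":0},{"tx":0,"ty":0,"tz":-40,"roll":0},{"tx":0,"ty":0,"tz":-35,"roll":0},{"tx":0,"ty":0,"tz":0,"roll":0}]' 80
python3 - <<'E'
from h import *
d=np.load("top0.npz")["d"];c=optics.camera_params("top");M=c["mtx"];E=c["extrinsics"]
v,u=np.mgrid[:400,:640];P=np.dstack([(u-M[0,2])/M[0,0]*d,(v-M[1,2])/M[1,1]*d,d])@E[:3,:3].T+E[:3,3]
for x in (.3,.4,.45,.5,.55,.6,.7):
    m=(abs(P[:,:,0]-x)<.02)&(P[:,:,1]<-.44)&(P[:,:,2]>.1)&(P[:,:,2]<.9)&(d>0);print(x,P[m][:,1].max() if m.any() else None)
rows([.478,-.407,.16],np.radians(-59.6))
T,p=snap("w12");P=cloud(T,np.load("w12.npz")["d"]);m=(P[:,:,2]>.044)&(P[:,:,2]<.052)&(np.hypot(P[:,:,0]-.6288,P[:,:,1]+.0072)<.04);print(m.sum(),P[m].mean(0) if m.any() else 0)
E
```

```text
t: 22.12
tool_pos: [0.6338, -0.0093, 0.1681]
tool_rot: [1.55, 2.715, 0.01]
contact_force: [1.1, -0.7, 1.2]
opening: 0.08
grip_force: 0.0
0.3 -0.6068554496281137
0.4 -0.60705066676557
0.45 -0.6069606530792119
0.5 -0.6065272047423329
0.55 -0.6055460011829089
0.6 -0.60593573241799
0.7 -0.48169450129126556
shift tool mm [-263.3 -336.4    6.4] roll -1.568 cur yaw 0.533 q6 -0.665
107 [0.6221332  0.00286989 0.04797305]
```

```bash
python3 -m handwheel '[{"tx":-22,"ty":-33,"tz":0,"roll":0},{"tx":-22,"ty":-33,"tz":0,"roll":0},{"tx":-22,"ty":-33,"tz":0,"roll":0},{"tx":-22,"ty":-33,"tz":0,"roll":0},{"tx":-22,"ty":-33,"tz":0,"roll":0},{"tx":-22,"ty":-33,"tz":0,"roll":0},{"tx":-22,"ty":-33,"tz":0,"roll":0},{"tx":-22,"ty":-33,"tz":0,"roll":0},{"tx":-22,"ty":-33,"tz":0,"roll":0},{"tx":-22,"ty":-33,"tz":0,"roll":0},{"tx":-22,"ty":-33,"tz":0,"roll":0},{"tx":-21,"ty":-33,"tz":0,"roll":0}]' 75
python3 -m handwheel '[{"tx":0,"ty":0,"tz":0,"roll":0.1},{"tx":0,"ty":0,"tz":0,"roll":0.12},{"tx":0,"ty":0,"tz":0,"roll":0.12},{"tx":0,"ty":0,"tz":0,"roll":0.12},{"tx":0,"ty":0,"tz":0,"roll":0.12},{"tx":0,"ty":0,"tz":0,"roll":0.12},{"tx":0,"ty":0,"tz":0,"roll":0.12},{"tx":0,"ty":0,"tz":0,"roll":0.12},{"tx":0,"ty":0,"tz":0,"roll":0.12},{"tx":0,"ty":0,"tz":0,"roll":0.12},{"tx":0,"ty":0,"tz":0,"roll":0.12},{"tx":0,"ty":0,"tz":0,"roll":0.12}]'
python3 -m handwheel '[{"tx":0,"ty":0,"tz":0,"roll":0.12},{"tx":0,"ty":0,"tz":0,"roll":0.03},{"tx":0,"ty":0,"tz":0,"roll":0},{"tx":0,"ty":0,"tz":0,"roll":0}]'
python3 - <<'E'
from h import *
T,p=snap("w13");P=cloud(T,np.load("w13.npz")["d"]);h=cv2.cvtColor(p,cv2.COLOR_RGB2HSV)
print(T[:3,3])
m=(np.hypot(P[:,:,0]-.478,P[:,:,1]+.407)<.05)&(P[:,:,2]>.063)&(P[:,:,2]<.075)
s=P[m];(c,r)=cv2.minEnclosingCircle(s[:,:2].astype(np.float32));print("lid",len(s),c,r,s[:,2].mean())
y=cv2.inRange(h,(18,120,100),(32,255,255))>0;y&=m;print("sticker",y.sum(),P[y].mean(0))
rows([*c,.012],np.radians(-59.6))
E
```

```text
t: 23.17
tool_pos: [0.4194, -0.4375, 0.1559]
tool_rot: [-1.558, -2.727, -0.001]
contact_force: [1.5, -0.1, -0.5]
opening: 0.0749
grip_force: 0.0
t: 24.17
tool_pos: [0.4205, -0.4358, 0.1556]
tool_rot: [-2.961, -1.044, 0.001]
contact_force: [0.3, 0.1, -0.7]
opening: 0.0748
grip_force: 0.0
t: 24.5
tool_pos: [0.4206, -0.436, 0.1559]
tool_rot: [-3.029, -0.83, 0.001]
contact_force: [0.0, -0.4, -0.7]
opening: 0.0755
grip_force: 0.0
[ 0.42064031 -0.43595865  0.15587783]
lid 2266 (0.4785342216491699, -0.40841150283813477) 0.02240641601383686 0.0683502024075619
sticker 677 [ 0.47681671 -0.4108648   0.06898554]
shift tool mm [ 63.9   5.8 144. ] roll 0.004 cur yaw -1.036 q6 0.11
```

```bash
python3 -m handwheel '[{"tx":32,"ty":3,"tz":0,"roll":0},{"tx":31,"ty":3,"tz":10,"roll":0},{"tx":0,"ty":0,"tz":35,"roll":0},{"tx":0,"ty":0,"tz":35,"roll":0},{"tx":0,"ty":0,"tz":30,"roll":0},{"tx":0,"ty":0,"tz":18,"roll":0},{"tx":0,"ty":0,"tz":10,"roll":0},{"tx":0,"ty":0,"tz":4,"roll":0},{"tx":0,"ty":0,"tz":0,"roll":0},{"tx":0,"ty":0,"tz":0,"roll":0}]'
python3 -m handwheel '[{"tx":0,"ty":0,"tz":0,"roll":0},{"tx":0,"ty":0,"tz":0,"roll":0},{"tx":0,"ty":0,"tz":0,"roll":0},{"tx":0,"ty":0,"tz":0,"roll":0},{"tx":0,"ty":0,"tz":0,"roll":0},{"tx":0,"ty":0,"tz":0,"roll":0}]' 0 40
```

```text
t: 25.38
tool_pos: [0.479, -0.4104, 0.0161]
tool_rot: [3.028, 0.828, 0.002]
contact_force: [0.2, 0.2, 0.4]
opening: 0.0749
grip_force: 0.0
t: 25.88
tool_pos: [0.4791, -0.4104, 0.0166]
tool_rot: [3.028, 0.828, 0.002]
contact_force: [-1.1, 0.6, 6.1]
opening: 0.0461
grip_force: 41.8
```

```bash
python3 -m handwheel '[{"tx":0,"ty":0,"tz":-12,"roll":0},{"tx":0,"ty":0,"tz":-32,"roll":0},{"tx":0,"ty":0,"tz":-36,"roll":0},{"tx":0,"ty":0,"tz":-20,"roll":0},{"tx":25,"ty":-27,"tz":0,"roll":0},{"tx":25,"ty":-27,"tz":0,"roll":0},{"tx":25,"ty":-27,"tz":0,"roll":0},{"tx":25,"ty":-27,"tz":0,"roll":0},{"tx":25,"ty":-27,"tz":0,"roll":0},{"tx":25,"ty":-27,"tz":0,"roll":0},{"tx":25,"ty":-27,"tz":0,"roll":0},{"tx":25,"ty":-27,"tz":0,"roll":0}]'
python3 -m handwheel '[{"tx":25,"ty":-27,"tz":0,"roll":0},{"tx":25,"ty":-27,"tz":0,"roll":0},{"tx":0,"ty":0,"tz":0,"roll":0},{"tx":0,"ty":0,"tz":0,"roll":0}]'
python3 - <<'E'
from h import *
T,p=snap("w14");P=cloud(T,np.load("w14.npz")["d"])
a=np.radians(30.4);c=np.array([.577,.0158]);W=lambda q:(q-c)@np.array([[np.cos(a),-np.sin(a)],[np.sin(a),np.cos(a)]])*1000
m=(abs(P[:,:,2]-T[2,3]-.0525)<.004)&(np.hypot(*(P[:,:,:2]-T[:2,3]).transpose(2,0,1))<.026);s=P[m]
print(len(s),"tcp caddy",W(T[:2,3]),"lid visible x range",np.ptp(W(s[:,:2]),0) if len(s) else 0, W(s[:,:2]).min(0),W(s[:,:2]).max(0))
rows([.5598,-.0477,.0225],np.radians(-59.6))
E
```

```text
t: 26.88
tool_pos: [0.5403, -0.1199, 0.1148]
tool_rot: [3.03, 0.828, 0.0]
contact_force: [1.7, -0.6, -1.3]
opening: 0.0459
grip_force: 41.7
t: 27.22
tool_pos: [0.5559, -0.0481, 0.1146]
tool_rot: [3.029, 0.834, -0.001]
contact_force: [0.1, -0.2, -1.6]
opening: 0.0458
grip_force: 41.7
7253 tcp caddy [-50.51302706 -44.44945233] lid visible x range [44.85824687 48.15085592] [-72.30888639 -68.45057284] [-27.45063951 -20.29971692]
shift tool mm [ 4.3  0.5 92.1] roll 0.005 cur yaw -1.035 q6 0.814
```

```bash
python3 -m handwheel '[{"tx":3,"ty":1.5,"tz":15,"roll":0},{"tx":0,"ty":0,"tz":30,"roll":0},{"tx":0,"ty":0,"tz":22,"roll":0},{"tx":0,"ty":0,"tz":12,"roll":0},{"tx":0,"ty":0,"tz":6,"roll":0},{"tx":0,"ty":0,"tz":4,"roll":0},{"tx":0,"ty":0,"tz":1.5,"roll":0},{"tx":0,"ty":0,"tz":1,"roll":0},{"tx":0,"ty":0,"tz":0,"roll":0},{"tx":0,"ty":0,"tz":0,"roll":0}]'
```

```text
t: 28.1
tool_pos: [0.5603, -0.0498, 0.0242]
tool_rot: [3.029, 0.828, 0.003]
contact_force: [1.2, 0.5, -2.7]
opening: 0.0464
grip_force: 41.8
```

```bash
python3 -m handwheel '[{"tx":0,"ty":0,"tz":1.5,"roll":0},{"tx":0,"ty":0,"tz":0.5,"roll":0},{"tx":0,"ty":0,"tz":0,"roll":0},{"tx":0,"ty":0,"tz":0,"roll":0}]'
```

```text
t: 28.43
tool_pos: [0.5605, -0.0497, 0.0226]
tool_rot: [3.029, 0.828, 0.003]
contact_force: [-1.7, 1.2, 5.5]
opening: 0.0458
grip_force: 42.4
```

```bash
python3 -m handwheel '[{"tx":0,"ty":0,"tz":0,"roll":0},{"tx":0,"ty":0,"tz":0,"roll":0},{"tx":0,"ty":0,"tz":0,"roll":0},{"tx":0,"ty":0,"tz":0,"roll":0},{"tx":0,"ty":0,"tz":-12,"roll":0},{"tx":0,"ty":0,"tz":-30,"roll":0},{"tx":0,"ty":0,"tz":-38,"roll":0},{"tx":0,"ty":0,"tz":-38,"roll":0},{"tx":0,"ty":0,"tz":-38,"roll":0},{"tx":-30,"ty":-20,"tz":0,"roll":0},{"tx":-30,"ty":-20,"tz":0,"roll":0},{"tx":0,"ty":0,"tz":0,"roll":0}]' 68
python3 -m handwheel '[{"tx":0,"ty":0,"tz":0,"roll":0},{"tx":0,"ty":0,"tz":0,"roll":0}]'
python3 - <<'E'
from h import *
T,p=snap("w15");cv2.imwrite("pics/w15c.png",cv2.resize(p[:280,60:540],(800,467))[:,:,::-1])
E
```

```text
t: 29.43
tool_pos: [0.4823, -0.0448, 0.1765]
tool_rot: [-3.029, -0.828, 0.005]
contact_force: [0.4, 0.2, -0.7]
opening: 0.0682
grip_force: 0.0
t: 29.6
tool_pos: [0.4878, -0.0458, 0.1779]
tool_rot: [3.03, 0.828, 0.003]
contact_force: [-0.4, 0.2, 0.0]
opening: 0.0679
grip_force: 0.0
```

View pics/w15c.png

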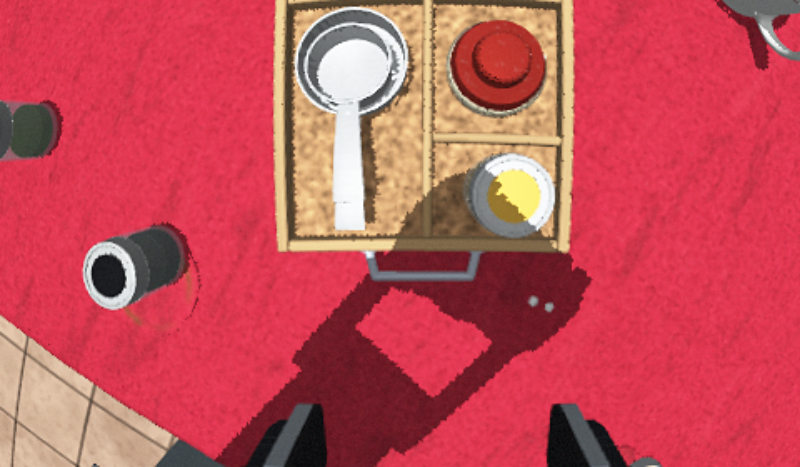

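The cups are nested with their handles together at about (350,110). The timer is in the larger pocket (498,65), the yellow jar is upright in the smaller one (512,195), and nothing is touching the gripper. I'll check the heights quickly and hand in.

Run:
```python
from h import *
f=np.load("w15.npz");P=cloud(f["T"],f["d"])
ok=True
for n,(x,y),h,r in (("jar",(.5598,-.0477),.075,.02),("timer",(.6288,-.0072),.055,.014)):
    m=(np.hypot(P[:,:,0]-x,P[:,:,1]-y)<r)&(P[:,:,2]>h-.012);s=P[m];c=np.linalg.lstsq(np.c_[s[:,:2]-[x,y],np.ones(len(s))],s[:,2],rcond=None)[0]
    print(n,len(s),"tilt deg",np.degrees(np.hypot(*c[:2])),"z",c[2]);ok&=abs(c[2]-h)<.006 and np.hypot(*c[:2])<.1
if ok: print(ctrl.finish_job())
```

```text
jar 1632 tilt deg 0.9506401623945014 z 0.07434469043565477
timer 658 tilt deg 0.8465390192574699 z 0.05434617480659993
the job is handed in; nothing more can be done
None
```

The caddy is packed as asked, in the order given, and handed in at about 30 s: cups nested in the long bay with handles together, timer in the larger pocket, ginger jar upright in the smaller one, and I never touched the other jars or the tea-light.

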